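Nest the domed porcelain covers for packing

TASK

Pick the four domed porcelain covers out of the crockery and nest them in one upright stack at the middle of the round black mat, inverted as they lie now: the widest first, standing on the mat, then each next narrower one set squarely inside the one before, the narrowest last on top. Leave the ramekin, the salt shaker and the cup standing where they are, and let go of everything at the end.

Things in the scene. Friction and masses are not known exactly. Their poses are not given: they have to be found in the camera images.
- cover_1: widest of four white porcelain domed covers, 68 mm across the rim, 36 high, 110 g; inverted, a shallow bowl on its flat knob (20 wide, 12 high). Outer wall upright over the top 12 mm: pinch it there across the width. Wall 4; flat inner floor 17 above the knob's underside, where a nested cover's knob stands (its rim then 17 above the lower rim). Origin: centre of knob's underside, z up
- cover_2: second widest of four white porcelain domed covers, 58 mm across the rim, 36 high, 85 g; inverted, a shallow bowl on its flat knob (20 wide, 12 high). Outer wall upright over the top 12 mm: pinch it there across the width. Wall 4; flat inner floor 17 above the knob's underside, where a nested cover's knob stands (its rim then 17 above the lower rim). Origin: centre of knob's underside, z up
- cover_3: third widest of four white porcelain domed covers, 48 mm across the rim, 36 high, 65 g; inverted, a shallow bowl on its flat knob (20 wide, 12 high). Outer wall upright over the top 12 mm: pinch it there across the width. Wall 4; flat inner floor 17 above the knob's underside, where a nested cover's knob stands (its rim then 17 above the lower rim). Origin: centre of knob's underside, z up
- cover_4: narrowest of four white porcelain domed covers, 38 mm across the rim, 36 high, 45 g; inverted, a shallow bowl on its flat knob (20 wide, 12 high). Outer wall upright over the top 12 mm: pinch it there across the width. Wall 4; flat inner floor 17 above the knob's underside, where a nested cover's knob stands (its rim then 17 above the lower rim). Origin: centre of knob's underside, z up
- mat: round flat mat of black rubber, 97 mm across, 8 mm high, flat on top, fixed to the worktop. Origin: centre of its underside; its top is 8 mm above
- ramekin: bystander: white fluted ramekin, straight-sided, without foot, 68 mm across, 36 mm high; origin at the centre of its underside
- shaker: bystander: upright glass salt shaker with a domed metal cap, 27 mm across, 74 mm high; origin at the centre of its underside
- cup: bystander: white cup, bowl 74 mm across, with a handle towards its own -y, 74 x 96 mm over all, 56 mm high; origin at the centre of its underside (middle of the whole outline, handle included)
There are look-alikes about, which are no part of the job. What is shaped like the cover_3 but blue or pink is not meant.

How it is judged:
By the outcome, as a careful person would: the job done as asked, in the order asked, and still so for the second after the job is handed in, with the robot touching nothing.
It also fails if it takes over 112 s, if anything falls off the work surface, if the arm or the gripper's body presses on something with over 40 N, if the wrist force passes 120 N, or if a joint passes its speed limit or range.

ROBOT

A 6-joint arm with a two-finger parallel gripper is mounted at the origin on a cart in front of the work surface, level with it; the furniture and walls round the work are solid. World frame = base frame: x ahead of the robot, y to its left, z up, the work surface at z = 0. Lengths are in m, angles in rad, forces in N, time in s.
With the tool pointing down it reaches from about 0.35 to 0.875 m from the base axis. Payload 4.2 kg.
Tool frame: the origin (TCP) lies midway between the tips of the shut fingers; the grasp point (between the pads) lies 19 mm behind it; z points along the fingers, x is the direction in which the jaws open and shut, and the axes are right-handed (so a half turn about z gives the same grasp; the last joint's range is limited). The gripper opens to 87 mm and grips with 3 to 60 N. Pads are 19 mm wide; open, the fingers measure 117 mm over their backs; the gripper's body (75 mm by 190 mm) begins 51 mm behind the grasp point.
Start: joints at [1.533, 0.385, 0.008, 0, -1.194, -0.259], TCP at [0.183, 0.598, 0.223] pointing down, gripper open.
Joint ranges: [-3.14, 3.14], [-1.21, 2.06], [-1.07, 1.41], [-3.16, 2.05], [-2.99, -0.16], [-3.1, 3.1]. Speed limits (rad/s): [2.79, 2.79, 3.14, 3.14, 3.14, 3.14].

INTERFACE

Orientations are given as [roll, pitch, yaw] about the fixed x, y, z axes, in that order (R = Rz(yaw) Ry(pitch) Rx(roll)).
In Python, from station import * gives the robot as it stands.
- The arm moves only by the tool apply_moves, never from a script. Its argument "moves" is text: rows parted by semicolons, each of 7 numbers parted by spaces: the finger opening in m, from 0 to 0.087, then the shift along the tool's x, y, z in m, then the turn, a rotation vector about the tool's x, y, z in degrees. A call has exactly 5 rows; each row shifts and turns the pose as measured when the row begins, along the tool's axes as they then stand; what a row does not reach is not made up. A row lasts 1/8 s, in which the tool goes at most 62.5 mm and 10.7 degrees, less where a joint would pass 70% of its speed; a pose out of reach is approached as far as the arm can. A call with a gripper value outside its range is refused whole. The fingers move at their own pace and stop on an object; "force" is the grip in N (left out, the last holds). Time passes only in rows, so rows that do not move let the fingers close, or fill a call up. It gives the time, the measured TCP pose, the force and the opening at its end, in the units of the state.
- get_state(): the state, without advancing time (a new reading comes with each control period).
- snapshot(name): name is "side" or "top" or "wrist"; returns (picture, depth): 480x640x3 uint8, red, green, blue; 480x640 float32, m along the optical axis (not along the pixel's ray), 0 where there is no reading.
- camera_params(name): a dict with "intrinsics" (3x3 intrinsics, pixels), "dist" ([k1, k2, p1, p2, k3] as OpenCV has them; the pictures are not rectified), "world_from_camera" (4x4, takes a point from camera to world coordinates). Camera axes: x right, y up, looking along -z (the intrinsics and any distortion apply to the point x, -y, -z); pixel columns grow to the right and rows downward; lengths in m; the calibration is good to about 2 mm. A picture is of the moment at which its call begins: read the wrist's pose just before it. camera_params takes no time and is no camera call; for the wrist camera it gives the pose at the moment of the call.
- hand_in(): hands the job in, once; it reports no verdict.
The state is a dict: "t": time; "joint_positions": joint angles; "qd": joint speeds; "joint_torque": joint torques, N m; "eef_pos": TCP position; "tool_rot": TCP orientation; "contact_force": force on the tool from outside, world axes, zero at the start; "torque": the same for the moment, N m; "width": finger opening in m.
Only numpy, scipy, OpenCV 4.12 (cv2) and the standard library are available. Lean on these libraries where they do the work, as an engineer would, in place of code of your own. Each camera call takes 0.05 s, during which the arm holds its last target.

## Working session

There is one attempt and no reset: what is moved stays moved. The work goes in short steps, Python scripts to look and compute and a tool call to move; the robot and the scene stay as the last step left them, time stands still between calls to the robot, and variables do not carry over. Pictures are saved under pics/ and viewed, and the job is handed in when it is done.

Besides the shell and the picture viewer there is one more tool, called after "Request:" as name(argument=value, ...) on one line, values as JSON. apply_moves: Moves the arm, as the interface text tells. Its arguments: {"type":"object","properties":{"moves":{"type":"string"},"force":{"type":"number"}},"required":["moves"]}

```bash
ls; mkdir -p pics; python3 - <<'E'
from station import *
import cv2,numpy as np
print(get_state())
for n in ("top","side","wrist"):
    c=camera_params(n); print(n,c)
    p,d=snapshot(n); cv2.imwrite(f"pics/{n}0.png",p[:,:,::-1]); np.save(f"pics/{n}0.npy",d)
E
```

```text
pics
{'t': 0.0, 'joint_positions': array([ 1.53258709e+00,  3.85602857e-01,  6.64267935e-03, -4.92527283e-04,
       -1.19404497e+00, -2.58622814e-01]), 'qd': array([-0.00095428, -0.00098243, -0.00054551, -0.00037585,  0.00029152,
       -0.00037805]), 'joint_torque': array([-1.11152145e-03, -3.90666461e+01,  1.87408143e+01,  4.21985105e+00,
        1.10103789e-02, -1.91321715e-04]), 'eef_pos': array([0.18260196, 0.59709656, 0.22143924]), 'tool_rot': array([-3.14147010e+00, -2.25243265e-03, -1.86781023e+00]), 'contact_force': array([ 0.37569376, -0.40000517, -0.74308504]), 'torque': array([-0.02033955, -0.01294412,  0.00883334]), 'width': 0.08701358562535474}
top {'intrinsics': array([[589.89095042,   0.        , 311.82738129],
       [  0.        , 589.89095042, 232.1903987 ],
       [  0.        ,   0.        ,   1.        ]]), 'dist': array([0.06503218, 0.        , 0.        , 0.        , 0.        ]), 'world_from_camera': array([[ 0.01407295,  0.99116425, -0.13189155,  0.34065887],
       [-0.99968897,  0.01123093, -0.02226737, -0.0223303 ],
       [-0.02058936,  0.13216389,  0.9
[... 424 characters left out ...]
   [-0.55856825,  0.42795537, -0.710532  , -0.87941079],
       [-0.01542038,  0.85111567,  0.52475168,  0.67958604],
       [ 0.        ,  0.        ,  0.        ,  1.        ]])}
wrist {'intrinsics': array([[334.75475878,   0.        , 319.09768526],
       [  0.        , 334.75475878, 242.46596805],
       [  0.        ,   0.        ,   1.        ]]), 'dist': array([0.00637822, 0.        , 0.        , 0.        , 0.        ]), 'world_from_camera': array([[-0.29252544,  0.91849945,  0.26605946,  0.25658825],
       [-0.95625689, -0.28134696, -0.08010403,  0.57521906],
       [ 0.00127952, -0.27785366,  0.96062256,  0.38345747],
       [ 0.        ,  0.        ,  0.        ,  1.        ]])}
```

View pics/top0.png

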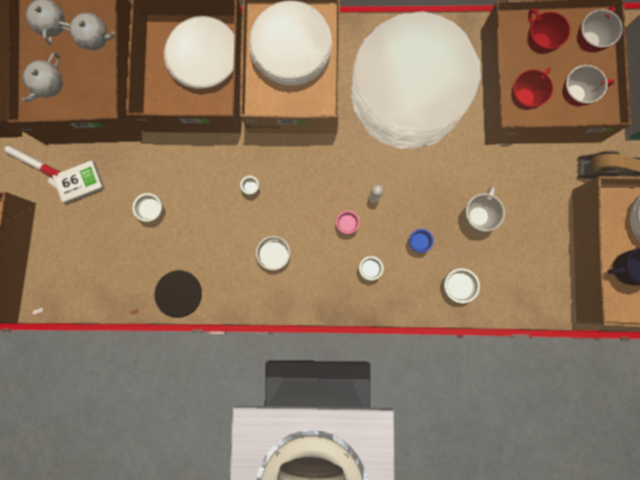

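View pics/side0.png

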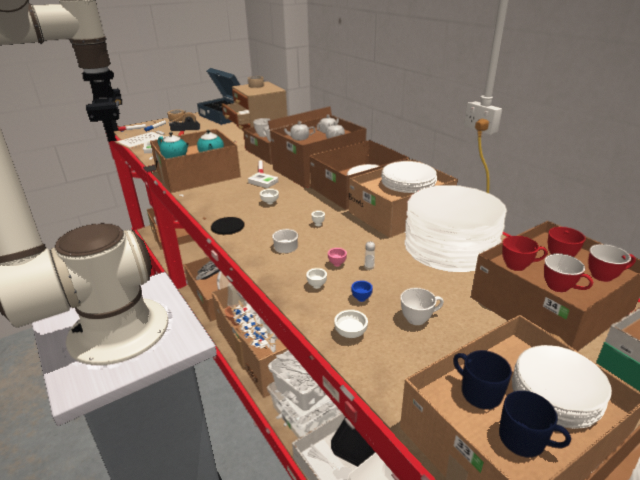

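View pics/wrist0.png

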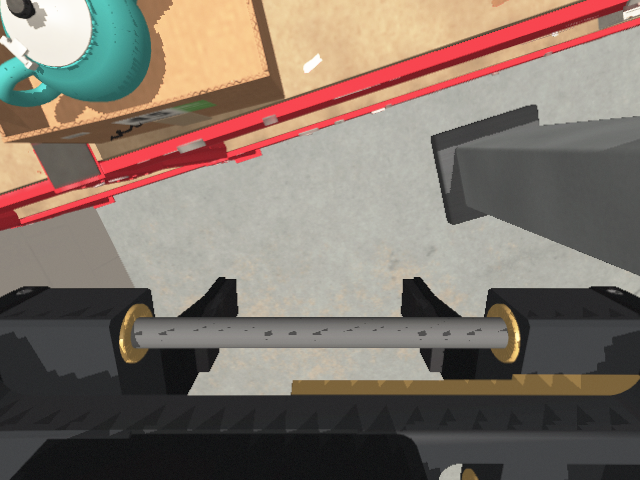

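The top view shows round white items at (147,208), (250,186), (273,254), (371,269) and (461,287). The one at (273,254) looks straight-sided in the side view at (285,241), so it should be the ramekin. The pink one (347,222) and the blue one (421,241) are look-alikes. The mat is at (178,294). I'll measure these next.

```bash
cat > h.py <<'E'
from station import *
import cv2,numpy as np
from scipy.spatial.transform import Rotation as R
def ray(c,uv):
    uv=np.asarray(uv,float).reshape(-1,1,2)
    n=cv2.undistortPoints(uv,c["intrinsics"],c["dist"]).reshape(-1,2)
    d=np.c_[n[:,0],-n[:,1],-np.ones(len(n))]
    T=c["world_from_camera"]
    return T[:3,3],d@T[:3,:3].T
def plane(c,uv,z):
    o,d=ray(c,uv); return o+d*((z-o[2])/d[:,2])[:,None]
def proj(c,P):
    T=np.linalg.inv(c["world_from_camera"]); P=np.atleast_2d(P)
    q=P@T[:3,:3].T+T[:3,3]; q=q*[1,-1,-1]
    return cv2.projectPoints(q,np.zeros(3),np.zeros(3),c["intrinsics"],c["dist"])[0].reshape(-1,2)
def circ(P):
    A=np.c_[2*P[:,:2],np.ones(len(P))]; s=np.linalg.lstsq(A,(P[:,:2]**2).sum(1),rcond=None)[0]
    return s[:2],np.sqrt(s[2]+s[0]**2+s[1]**2)
E
cat > m.py <<'E'
from h import *
c=camera_params("top"); im=cv2.imread("pics/top0.png"); d=np.load("pics/top0.npy")
hsv=cv2.cvtColor(im,cv2.COLOR_BGR2HSV)
w=((hsv[...,1]<70)&(hsv[...,2]>100)).astype(np.uint8)
k=(hsv[...,2]<60).astype(np.uint8)
for nm,m,z in (("white",w,.036),("mat",k,.008)):
    cs,_=cv2.findContours(m,cv2.RETR_EXTERNAL,cv2.CHAIN_APPROX_NONE)
    for q in cs:
        (u,v),r=cv2.minEnclosingCircle(q)
        if 6<r<40 and 140<v<320 and cv2.contourArea(q)>80:
            h=cv2.convexHull(q).reshape(-1,2).astype(float)
            P=plane(c,q.reshape(-1,2).astype(float),z); x,rr=circ(P)
            # depth top height
            ui,vi=int(u),int(v); win=d[vi-14:vi+15,ui-14:ui+15]
            uu,vv=np.meshgrid(range(ui-14,ui+15),range(vi-14,vi+15))
            o,dd=ray(c,np.c_[uu.ravel(),vv.ravel()]); H=o[2]+dd[:,2]*win.ravel()
            H=H[win.ravel()>0]
            print(nm,(int(u),int(v)),"area",cv2.contourArea(q),x.round(4),"diam",round(2*rr*1000,1),"H",np.percentile(H,[5,50,97]).round(3))
s=np.vstack([cv2.resize(im[130:330,100:500],None,fx=2,fy=2,interpolation=3)])
cv2.imwrite("pics/topcrop.png",s)
i=cv2.imread("pics/side0.png"); cv2.imwrite("pics/sidecrop.png",cv2.resize(i[170:350,190:450],None,fx=3,fy=3,interpolation=3))
E
python3 m.py
```

```text
white (461, 286) area 991.5 [ 0.3947 -0.2906] diam 69.1 H [0.013 0.019 0.038]
white (370, 268) area 477.0 [ 0.4264 -0.1136] diam 48.8 H [-0.002  0.016  0.039]
white (272, 252) area 911.0 [0.4541 0.0817] diam 68.2 H [0.    0.005 0.037]Traceback (most recent call last):
  File "m.py", line 16, in <module>
    o,dd=ray(c,np.c_[uu.ravel(),vv.ravel()]); H=o[2]+dd[:,2]*win.ravel()
                                                     ~~~~~~~^~~~~~~~~~~~
ValueError: operands could not be broadcast together with shapes (841,) (464,)
```

```bash
sed -i 's/if 6<r<40/if 20<u<620 and 6<r<40/' m.py; python3 m.py
```

```text
white (461, 286) area 991.5 [ 0.3947 -0.2906] diam 69.1 H [0.013 0.019 0.038]
white (370, 268) area 477.0 [ 0.4264 -0.1136] diam 48.8 H [-0.002  0.016  0.039]
white (272, 252) area 911.0 [0.4541 0.0817] diam 68.2 H [0.    0.005 0.037]
white (147, 207) area 673.0 [0.5437 0.337 ] diam 59.4 H [-0.001  0.019  0.039]
white (485, 208) area 1189.5 [ 0.5435 -0.3398] diam 78.6 H [0.002 0.018 0.057]
white (375, 193) area 154.0 [ 0.5777 -0.1235] diam 29.6 H [-0.002  0.002  0.073]
white (249, 184) area 281.0 [0.5921 0.132 ] diam 38.8 H [-0.003  0.002  0.038]
white (75, 183) area 1315.0 [0.5953 0.4818] diam 86.4 H [0.006 0.018 0.023]
white (23, 155) area 297.5 [0.6438 0.5925] diam 54.6 H [-0.004  0.002  0.019]
mat (177, 293) area 1214.0 [0.3687 0.2755] diam 81.4 H [0.005 0.009 0.013]
```

View pics/sidecrop.png

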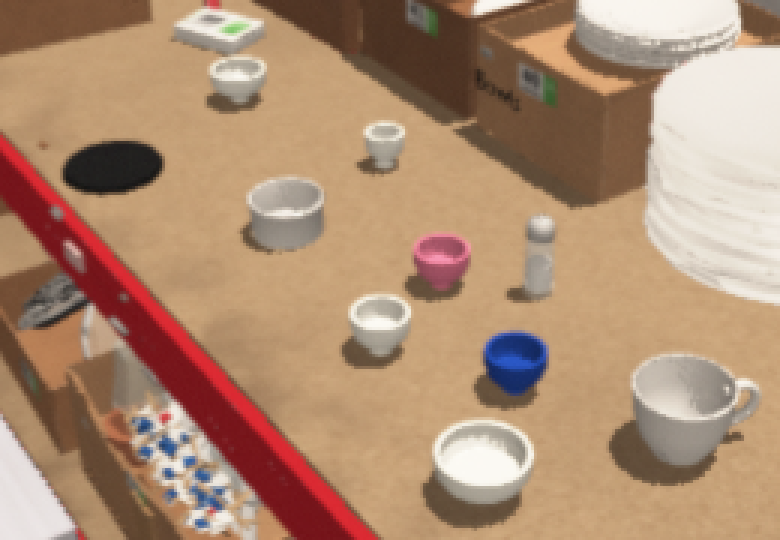

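View pics/topcrop.png

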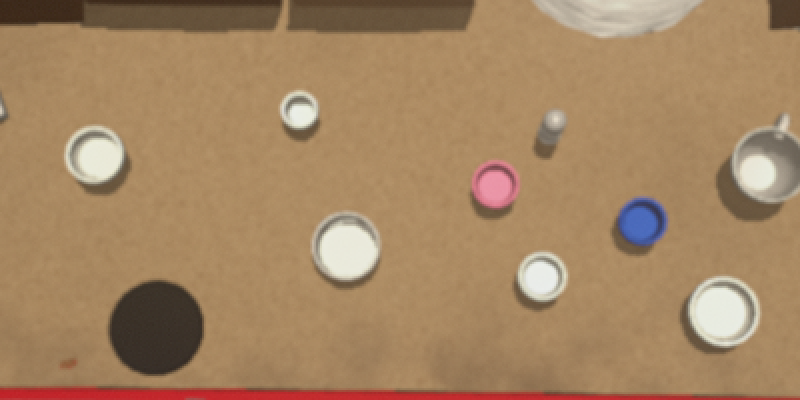

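Confirmed in the crops:
- **cover_1:** (461,287), 69 mm
- **cover_2:** (147,208), 59 mm
- **cover_3:** (370,268), 49 mm, white
- **cover_4:** (250,186), 39 mm
- **Ramekin:** (272,252), straight-sided, with its floor only 5 mm up

Next I'll refine the cover centres and the mat.

```bash
cat > m2.py <<'E'
from h import *
def fit(cam,im,P0,z,D,kind="white",pad=1.5):
    """refit outline circle on plane z round P0, robustly: only points near expected radius"""
    c=camera_params(cam); h=cv2.cvtColor(im,cv2.COLOR_BGR2HSV)
    m=((h[...,1]<70)&(h[...,2]>100)) if kind=="white" else (h[...,2]<85)
    u=proj(c,[P0[0],P0[1],z])[0]; 
    m=m.astype(np.uint8)
    cs,_=cv2.findContours(m,cv2.RETR_EXTERNAL,cv2.CHAIN_APPROX_NONE)
    best=min(cs,key=lambda q:-cv2.pointPolygonTest(q,(float(u[0]),float(u[1])),True) if cv2.contourArea(q)>60 else 1e9)
    P=plane(c,best.reshape(-1,2).astype(float),z)[:,:2]
    x,r=circ(P); 
    return u,x,2*r
E
python3 - <<'E'
from m2 import *
t=cv2.imread("pics/top0.png"); s=cv2.imread("pics/side0.png")
L={"c1":(.3947,-.2906,.036,.068),"c2":(.5437,.337,.036,.058),"c3":(.4264,-.1136,.036,.048),"c4":(.592,.132,.036,.038),"mat":(.3687,.2755,.008,.097),"ram":(.4541,.0817,.036,.068)}
for k,v in L.items():
    for cam,im in (("top",t),("side",s)):
        u,x,D=fit(cam,im,v[:2],v[2],v[3],"mat" if k=="mat" else "white")
        print(k,cam,u.round(0),x.round(4),round(D*1000,1))
h=cv2.cvtColor(t,cv2.COLOR_BGR2HSV); print(h[270:320:6,140:215:6,2])
# rim points from depth
c=camera_params("top"); d=np.load("pics/top0.npy")
vv,uu=np.mgrid[140:320,100:510]; o,dd=ray(c,np.c_[uu.ravel(),vv.ravel()]); P=o+dd*d[vv.ravel(),uu.ravel()][:,None]
for k,v in L.items():
    q=P[(np.hypot(P[:,0]-v[0],P[:,1]-v[1])<v[3]/2+.006)&(P[:,2]>v[2]-.006)&(P[:,2]<v[2]+.01)]
    if k=='mat':continue
    x,r=circ(q); print(k,"depth rim",len(q),x.round(4),round(2000*r,1),"expect",v[3]*1000-4)
E
```

```text
c1 top [461. 285.] [ 0.3947 -0.2906] 69.1
c1 side [350. 320.] [ 0.3901 -0.298 ] 77.1
c2 top [147. 207.] [0.5437 0.337 ] 59.4
c2 side [268. 193.] [0.5514 0.3885] 157.3
c3 top [371. 268.] [ 0.4264 -0.1136] 48.8
c3 side [316. 274.] [ 0.4198 -0.126 ] 64.5
c4 top [249. 185.] [0.5921 0.132 ] 38.8
c4 side [317. 214.] [0.5811 0.1134] 68.5
mat top [177. 295.] [0.3719 0.2745] 91.5
mat side [226. 224.] [0.3706 0.2687] 94.3
ram top [273. 253.] [0.4541 0.0817] 68.2
ram side [284. 235.] [0.4432 0.0596] 100.0
[[166 167 163 168 167 160 109 118 165 169 169 169 173]
 [166 167 170 168  76  60  59  60  61 113 172 168 171]
 [173 170 166  96  59  61  59  58  59  60 161 168 167]
 [168 169 169  56  59  61  57  60  61  59  70 173 169]
 [164 166 165  58  58  57  58  58  59  60  58 168 172]
 [161 162 167  59  58  56  57  59  57  60  99 169 166]
 [157 159 164  82  58  59  56  59  56  57 168 171 170]
 [159 165 162 166  65  57  56  58  54 152 171 169 169]
 [157 159 160 160 163 159 151 157 160 160 164 166 166]]
c1 depth rim 251 [ 0.3947 -0.2905] 62.8 expect 64.0
c2 depth rim 214 [0.5438 0.3373] 55.0 expect 54.0
c3 depth rim 152 [ 0.4262 -0.113 ] 43.5 expect 44.0
c4 depth rim 117 [0.5917 0.1327] 33.5 expect 34.0
ram depth rim 188 [0.4541 0.0821] 64.4 expect 64.0
```

Request:
apply_moves(moves="0.087 0 0 0 0 0 -8.5; 0.087 0 0 0 0 0 -8.5; 0.087 0.03 -0.05 0 0 0 0; 0.087 0.03 -0.05 0 0 0 0; 0.087 0.03 -0.05 0 0 0 0", force=15)

```text
t: 0.78
eef_pos: [0.3335, 0.5083, 0.2192]
tool_rot: [3.14, -0.005, -1.553]
contact_force: [0.8, 1.1, 0.7]
width: 0.0869
```

```bash
python3 - <<'E'
from h import *
t=cv2.imread("pics/top0.png"); c=camera_params("top")
m=(cv2.cvtColor(t,cv2.COLOR_BGR2HSV)[...,2]<115).astype(np.uint8)
m[:250]=0;m[322:]=0;m[:,:140]=0;m[:,220:]=0
q=max(cv2.findContours(m,0,1)[0],key=cv2.contourArea).reshape(-1,2).astype(float)
for z in(.008,): x,r=circ(plane(c,q,z)); print(x,2*r)
E
```

```text
[0.37184628 0.27443943] 0.09403532382095493
```

Request:
apply_moves(moves="0.087 0.06 -0.025 0 0 0 0; 0.087 0.06 -0.025 0 0 0 0; 0.087 0.06 -0.025 0 0 0 0; 0.087 0.06 -0.015 0 0 0 0; 0.087 0.06 -0.01 0 0 0 0")

```text
t: 1.4
eef_pos: [0.4373, 0.2144, 0.2185]
tool_rot: [3.139, -0.008, -1.554]
contact_force: [1.1, -0.4, 0.1]
width: 0.087
```

Request:
apply_moves(moves="0.087 0.06 0 0 0 0 0; 0.087 0.06 0 0 0 0 0; 0.087 0.06 0 0 0 0 0; 0.087 0.06 0.01 0 0 0 0; 0.087 0.06 0.01 0 0 0 0")

```text
t: 2.02
eef_pos: [0.421, -0.0951, 0.221]
tool_rot: [3.14, -0.008, -1.552]
contact_force: [0.0, -0.9, -0.0]
width: 0.0871
```

Request:
apply_moves(moves="0.087 0.05 0.007 0 0 0 -1; 0.087 0.05 0.007 0 0 0 0; 0.087 0.05 0.007 0.03 0 0 0; 0.087 0.045 0.006 0.03 0 0 0; 0.087 0 0 0.03 0 0 0")

```text
t: 2.65
eef_pos: [0.3992, -0.3021, 0.133]
tool_rot: [-3.135, -0.011, -1.54]
contact_force: [1.0, 0.6, 0.1]
width: 0.0869
```

```bash
cat > w.py <<'E'
from h import *
import sys
def shot(tag,cam="wrist"):
    s=get_state(); c=camera_params(cam); p,d=snapshot(cam); im=p[:,:,::-1].copy(); cv2.imwrite(f"pics/{tag}.png",im); np.save(f"pics/{tag}.npy",d); 
    return s,c,im,d
def rim(c,d,P0,z,D):
    vv,uu=np.mgrid[0:480,0:640]; o,dd=ray(c,np.c_[uu.ravel(),vv.ravel()].astype(float)); P=o+dd*d.ravel()[:,None]
    q=P[(d.ravel()>0)&(np.hypot(P[:,0]-P0[0],P[:,1]-P0[1])<D/2+.008)&(abs(P[:,2]-z)<.006)]
    if len(q)<20: return len(q)
    # keep annulus
    x,r=circ(q)
    for _ in range(3):
        e=np.hypot(*(q[:,:2]-x).T); k=abs(e-(D/2-.002))<.004; 
        if k.sum()<20: break
        x,r=circ(q[k])
    return len(q),x.round(4),round(2000*r,1),np.median(q[:,2]).round(4),np.median(P[(np.hypot(P[:,0]-x[0],P[:,1]-x[1])<.006),2]).round(4)
E
python3 - <<'E'
from w import *
s,c,im,d=shot("w1"); print(s["eef_pos"],s["tool_rot"]); print(rim(c,d,(.3947,-.2906),.036,.068), proj(c,[.3947,-.2906,.036]))
E
```

```text
[ 0.39923258 -0.30207699  0.13300988] [-3.13522755 -0.01115588 -1.53986357]
(1382, array([ 0.3958, -0.2907]), np.float64(63.1), np.float64(0.0353), np.float64(0.0167)) [[303.68144905 251.00501954]]
```

View pics/w1.png

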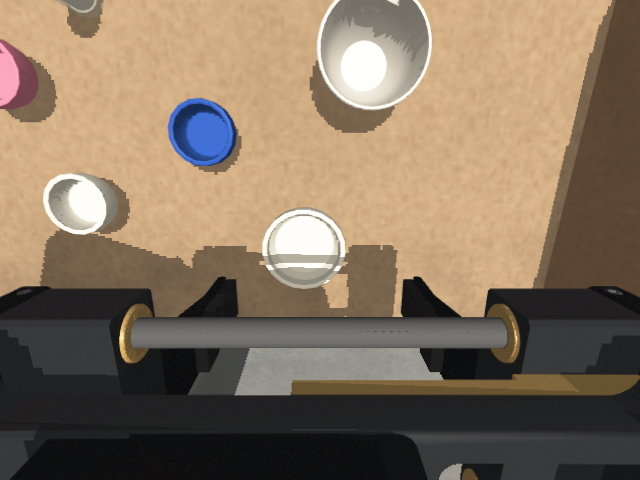

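The wrist view shows cover_1's rim at (303,250), with its floor 17 mm up and its centre 1 mm from the top-view estimate. The cup is at (375,50), the blue look-alike at (202,132) and white cover_3 at (82,203).

```bash
cat > go.py <<'E'
from h import *
import sys
def go(x,y,z,yaw=-np.pi/2):
    s=get_state(); A=R.from_euler("xyz",s["tool_rot"]); B=R.from_euler("xyz",[np.pi,0,yaw])
    dl=A.inv().apply(np.array([x,y,z])-s["eef_pos"]); rv=np.degrees((A.inv()*B).as_rotvec())
    print("pos",s["eef_pos"].round(4),"shift mm",(dl*1000).round(1),"turn",rv.round(2),"F",s["contact_force"].round(1),"w",s["width"].round(4))
if __name__=="__main__": go(*map(float,sys.argv[1:]))
E
python3 go.py .395 -.2907 .023
```

```text
Traceback (most recent call last):
  File "go.py", line 7, in <module>
    if __name__=="__main__": go(*map(float,sys.argv[1:]))
                             ~~^^^^^^^^^^^^^^^^^^^^^^^^^^
  File "go.py", line 6, in go
    print("pos",s["eef_pos"].round(4),"shift mm",(dl*1000).round(1),"turn",rv.round(2),"F",s["contact_force"].round(1),"w",s["width"].round(4))
                                                                                                                           ^^^^^^^^^^^^^^^^
AttributeError: 'float' object has no attribute 'round'
```

```bash
sed -i 's/s\["width"\].round(4)/round(float(s["width"]),4)/' go.py; python3 go.py .395 -.2907 .023
```

```text
pos [ 0.3963 -0.2997  0.1288] shift mm [ -9.7   0.9 105.7] turn [ 0.08 -0.36  1.76] F [-2.2  0.5 -3.5] w 0.0868
```

Request:
apply_moves(moves="0.087 -0.009 0.001 0.01 0 -0.3 1.7; 0.087 0 0 0.015 0 0 0; 0.087 0 0 0.015 0 0 0; 0.087 0 0 0.01 0 0 0; 0.087 0 0 0 0 0 0")

```text
t: 3.32
eef_pos: [0.3947, -0.2898, 0.0781]
tool_rot: [3.138, -0.001, -1.569]
contact_force: [-0.3, -1.1, -0.2]
width: 0.0872
```

```bash
python3 go.py .395 -.2907 .023
```

```text
pos [ 0.3947 -0.2898  0.0781] shift mm [ 0.9 -0.5 55.1] turn [ 0.22 -0.03  0.09] F [-0.3 -1.1 -0.2] w 0.0872
```

Request:
apply_moves(moves="0.087 0.001 0 0.015 0 0 0; 0.087 0 0 0.015 0 0 0; 0.087 0 0 0.015 0 0 0; 0.087 0 0 0.01 0 0 0; 0.087 0 0 0 0 0 0")

```text
t: 3.95
eef_pos: [0.3982, -0.2917, 0.0255]
tool_rot: [-3.138, -0.004, -1.567]
contact_force: [0.1, 0.5, -0.9]
width: 0.0869
```

```bash
python3 go.py .395 -.2907 .023
```

```text
pos [ 0.3982 -0.2917  0.0255] shift mm [-1.   3.2  2.5] turn [-0.2  -0.22  0.23] F [ 0.1  0.5 -0.9] w 0.0869
```

Request:
apply_moves(moves="0.087 -0.001 0.003 0.0025 0 0 0; 0.087 0 0 0 0 0 0; 0.06 0 0 0 0 0 0; 0.06 0 0 0 0 0 0; 0.06 0 0 0 0 0 0", force=15)

```text
t: 4.58
eef_pos: [0.3962, -0.291, 0.0246]
tool_rot: [-3.135, -0.005, -1.566]
contact_force: [0.0, 0.2, 0.3]
width: 0.068
```

```bash
python3 go.py .395 -.2907 .023
```

```text
pos [ 0.3962 -0.291   0.0246] shift mm [-0.3  1.2  1.6] turn [-0.4  -0.3   0.25] F [0.  0.2 0.3] w 0.068
```

Request:
apply_moves(moves="0.06 0 0 0 0 0 0; 0.06 0 0 -0.015 0 0 0; 0.06 0 0 -0.03 0 0 0; 0.06 0 0 -0.03 0 0 0; 0.06 0 0 -0.03 0 0 0")

```text
t: 5.2
eef_pos: [0.3928, -0.2895, 0.129]
tool_rot: [3.139, -0.001, -1.567]
contact_force: [1.2, -0.4, -0.7]
width: 0.068
```

```bash
python3 go.py .44 -.02 .14;python3 - <<'E'
from w import *
s,c,im,d=shot("w2"); print(s["eef_pos"],s["contact_force"]); z=s["eef_pos"][2]+.0115;print(rim(c,d,s["eef_pos"][:2],z,.068))
E
```

```text
pos [ 0.3928 -0.2895  0.129 ] shift mm [-269.3  -48.1  -11.5] turn [ 0.12 -0.08  0.2 ] F [ 1.2 -0.4 -0.7] w 0.068
[ 0.3927857  -0.28945674  0.12898757] [ 1.17847408 -0.3986233  -0.70405306]
(3596, array([ 0.3926, -0.2894]), np.float64(63.7), np.float64(0.1396), np.float64(0.1208))
```

View pics/w2.png

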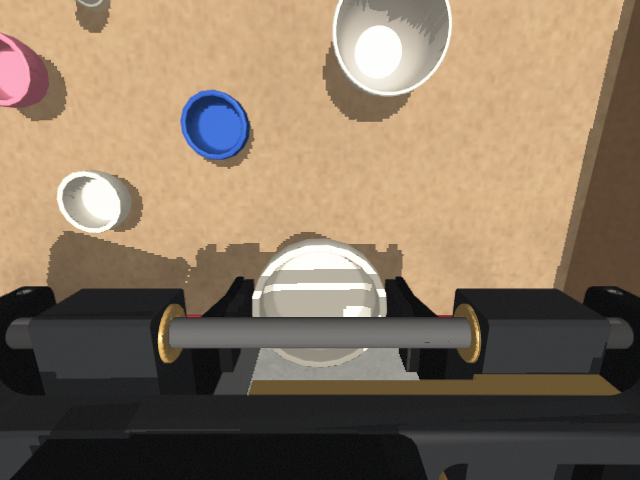

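The view shows cover_1 held level between the fingers at (320,300), concentric with the TCP to 0.2 mm. I'm carrying it to the mat.

Request:
apply_moves(moves="0.06 -0.03 -0.01 0 0 0 0; 0.06 -0.05 -0.01 0 0 0 0; 0.06 -0.055 -0.005 0 0 0 0; 0.06 -0.055 0 0 0 0 0; 0.06 -0.055 0 0 0 0 0")

```text
t: 5.88
eef_pos: [0.4213, -0.0419, 0.1324]
tool_rot: [-3.132, -0.006, -1.575]
contact_force: [1.2, -0.1, -1.0]
width: 0.0684
```

Request:
apply_moves(moves="0.06 -0.055 0 0 0 0 0; 0.06 -0.055 0 0 0 0 0; 0.06 -0.055 0 0 0 0 0; 0.06 -0.055 0 0 0 0 0; 0.06 -0.04 0.01 0 0 0 0")

```text
t: 6.5
eef_pos: [0.4104, 0.2278, 0.1303]
tool_rot: [-3.131, -0.005, -1.573]
contact_force: [0.4, 0.2, -1.7]
width: 0.0684
```

```bash
python3 go.py .372 .2745 .034
```

```text
pos [0.4104 0.2278 0.1303] shift mm [-47.1  39.6  95.6] turn [-0.62 -0.3  -0.12] F [ 0.4  0.2 -1.7] w 0.0684
```

Request:
apply_moves(moves="0.06 -0.024 0.02 0 -0.6 -0.3 0; 0.06 -0.02 0.015 0.01 0 0 0; 0.06 -0.003 0.003 0.02 0 0 0; 0.06 0 0 0.02 0 0 0; 0.06 0 0 0 0 0 0")

```text
t: 7.12
eef_pos: [0.3697, 0.2797, 0.0776]
tool_rot: [3.141, 0.0, -1.567]
contact_force: [0.5, -0.0, -1.2]
width: 0.0685
```

```bash
python3 go.py .372 .2745 .034; python3 - <<'E'
from w import *
s,c,im,d=shot("t1","top"); s,c,im,d=shot("w3"); print(s["eef_pos"]); z=s["eef_pos"][2]+.011;print(rim(c,d,s["eef_pos"][:2],z,.068))
m=(cv2.cvtColor(im,cv2.COLOR_BGR2HSV)[...,2]<90)
E
```

```text
pos [0.3697 0.2797 0.0776] shift mm [ 5.2 -2.3 43.6] turn [0.02 0.02 0.21] F [ 0.5 -0.  -1.2] w 0.0685
[0.37035134 0.28032806 0.07843478]
(3657, array([0.3701, 0.2803]), np.float64(63.7), np.float64(0.089), np.float64(0.0704))
```

View pics/w3.png

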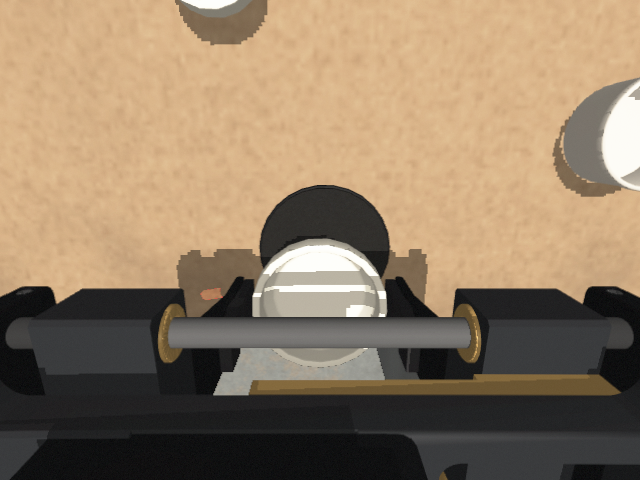

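The held cover_1 is at (320,300) above the mat, whose far arc runs from (260,245) over (325,185) to (390,250). I'll fit that arc to check the mat centre.

```bash
python3 - <<'E'
from w import *
im=cv2.imread("pics/w3.png"); c=camera_params("wrist")
g=cv2.cvtColor(im,cv2.COLOR_BGR2HSV)[...,2]
pts=[]
for u in range(268,383,3):
    col=g[150:240,u]; v=150+np.argmax(col<70); pts.append((u,v))
P=plane(c,np.array(pts,float),.008); 
from scipy.optimize import least_squares
f=least_squares(lambda p:np.hypot(*(P[:,:2]-p).T)-.0485,[.37,.27],loss="soft_l1",f_scale=.001); print(f.x,circ(P),get_state()["eef_pos"])
E
python3 go.py .372 .2745 .034
```

```text
[0.37319144 0.27769052] (array([0.37569636, 0.27764459]), np.float64(0.04629587463651703)) [0.37080156 0.28081007 0.07910793]
pos [0.3708 0.2808 0.0791] shift mm [ 6.5 -1.1 45.1] turn [-0.12  0.19  0.22] F [ 0.6  0.3 -0.8] w 0.0684
```

```bash
python3 - <<'E'
from h import *
from scipy.optimize import least_squares
for cam in("top","side"):
    t=cv2.imread(f"pics/{cam}0.png"); c=camera_params(cam)
    for th in (85,115):
        m=(cv2.cvtColor(t,cv2.COLOR_BGR2HSV)[...,2]<th).astype(np.uint8)
        u=proj(c,[.372,.275,.008])[0].astype(int); k=np.zeros_like(m); cv2.circle(k,tuple(map(int,u)),32,1,-1); m&=k
        q=max(cv2.findContours(m,0,1)[0],key=cv2.contourArea).reshape(-1,2)
        P=plane(c,q.astype(float),.008)
        f=least_squares(lambda p:np.hypot(*(P[:,:2]-p).T)-.0485,[.37,.27],loss="soft_l1",f_scale=.001); print(cam,th,f.x,circ(P),cv2.boundingRect(q))
E
```

```text
top 85 [0.37220974 0.2744319 ] (array([0.37190194, 0.27445409]), np.float64(0.04573115215020406)) (155, 271, 46, 46)
top 115 [0.37191628 0.27447833] (array([0.37184628, 0.27443943]), np.float64(0.047017661910477467)) (154, 270, 48, 48)
side 85 [0.37104295 0.26880563] (array([0.37061737, 0.26872333]), np.float64(0.047132948315421024)) (211, 217, 33, 18)
side 115 [0.36977244 0.2685016 ] (array([0.36979615, 0.26856462]), np.float64(0.04910267140399064)) (211, 217, 33, 18)
```

Request:
apply_moves(moves="0.06 0.005 -0.002 0.015 0 0 0; 0.06 0 0 0.015 0 0 0; 0.06 0 0 0.008 0 0 0; 0.06 0 0 0 0 0 0; 0.06 0 0 0 0 0 0")

```text
t: 7.85
eef_pos: [0.3759, 0.2785, 0.0446]
tool_rot: [-3.133, 0.011, -1.567]
contact_force: [-1.3, 0.2, -0.7]
width: 0.0683
```

```bash
python3 go.py .372 .2755 .0335
```

```text
pos [0.3759 0.2785 0.0446] shift mm [ 3.1  4.  11.1] turn [-0.49  0.66  0.2 ] F [-1.3  0.2 -0.7] w 0.0683
```

Request:
apply_moves(moves="0.06 0.003 0.004 0 -0.5 0.6 0; 0.06 0 0 0 0 0 0; 0.06 0 0 0.004 0 0 0; 0.06 0 0 0 0 0 0; 0.06 0 0 0 0 0 0")

```text
t: 8.48
eef_pos: [0.372, 0.2758, 0.0413]
tool_rot: [-3.141, 0.002, -1.567]
contact_force: [-0.3, 0.4, -0.4]
width: 0.0683
```

```bash
python3 go.py .372 .2755 .0335
```

```text
pos [0.372  0.2758 0.0413] shift mm [0.4 0.  7.8] turn [-0.03  0.11  0.21] F [-0.3  0.4 -0.4] w 0.0683
```

Request:
apply_moves(moves="0.06 0 0 0.003 0 0 0; 0.06 0 0 0.002 0 0 0; 0.06 0 0 0.002 0 0 0; 0.06 0 0 0.001 0 0 0; 0.06 0 0 0 0 0 0")

```text
t: 9.1
eef_pos: [0.372, 0.2758, 0.0326]
tool_rot: [-3.141, 0.002, -1.567]
contact_force: [-0.8, 0.3, -0.8]
width: 0.0687
```

```bash
python3 go.py .372 .2755 .0335
```

```text
pos [0.372  0.2758 0.0326] shift mm [ 0.3  0.  -0.9] turn [-0.02  0.09  0.22] F [-0.8  0.3 -0.8] w 0.0687
```

Request:
apply_moves(moves="0.06 0 0 0.001 0 0 0; 0.06 0 0 0.001 0 0 0; 0.06 0 0 0 0 0 0; 0.06 0 0 0 0 0 0; 0.06 0 0 0 0 0 0")

```text
t: 9.72
eef_pos: [0.3725, 0.276, 0.0327]
tool_rot: [-3.14, 0.002, -1.566]
contact_force: [-0.2, -0.6, -1.2]
width: 0.0679
```

```bash
python3 go.py .372 .2755 .0335;python3 - <<'E'
from w import *
s,c,im,d=shot("w4"); print(s["eef_pos"]); z=s["eef_pos"][2]+.011;print(rim(c,d,s["eef_pos"][:2],z,.068))
E
```

```text
pos [0.3725 0.276  0.0327] shift mm [ 0.5  0.5 -0.8] turn [-0.1   0.12  0.29] F [-0.2 -0.6 -1.2] w 0.0679
[0.37252002 0.27604957 0.03272206]
(3641, array([0.3723, 0.2759]), np.float64(63.6), np.float64(0.0433), np.float64(0.0248))
```

Request:
apply_moves(moves="0.072 0 0 0 0 0 0; 0.08 0 0 0 0 0 0; 0.085 0 0 0 0 0 0; 0.085 0 0 -0.02 0 0 0; 0.085 0 0 -0.04 0 0 0")

```text
t: 10.4
eef_pos: [0.3712, 0.2743, 0.0912]
tool_rot: [3.139, -0.005, -1.566]
contact_force: [0.5, -0.1, 0.1]
width: 0.0849
```

Request:
apply_moves(moves="0.085 -0.02 -0.04 -0.02 0 0 0; 0.085 -0.02 -0.04 0 0 0 0; 0.08 -0.02 -0.04 0 0 0 0; 0.08 0 -0.04 0 0 0 0; 0.08 0 -0.01 0 0 0 0")

```text
t: 11.02
eef_pos: [0.5462, 0.3385, 0.1157]
tool_rot: [-3.139, 0.002, -1.563]
contact_force: [-1.0, 0.0, 0.0]
width: 0.0799
```

```bash
python3 go.py .5437 .337 .11;python3 - <<'E'
from w import *
s,c,im,d=shot("t2","top"); print(rim(c,d,(.372,.2755),.044,.068),rim(c,d,(.5437,.337),.036,.058))
cv2.imwrite("pics/t2c.png",cv2.resize(im[150:330,100:300],None,fx=3,fy=3,interpolation=3))
s,c,im,d=shot("w5"); print(rim(c,d,(.5437,.337),.036,.058))
E
```

```text
pos [0.5462 0.3385 0.1157] shift mm [1.5 2.6 5.7] turn [-0.13  0.1   0.44] F [-1.  0.  0.] w 0.0799
(243, array([0.3703, 0.274 ]), np.float64(62.9), np.float64(0.0441), np.float64(0.0258)) (95, array([0.5439, 0.3375]), np.float64(55.2), np.float64(0.0357), np.float64(0.4846))
(1321, array([0.5462, 0.3388]), np.float64(53.2), np.float64(0.0353), np.float64(0.0167))
```

View pics/t2c.png

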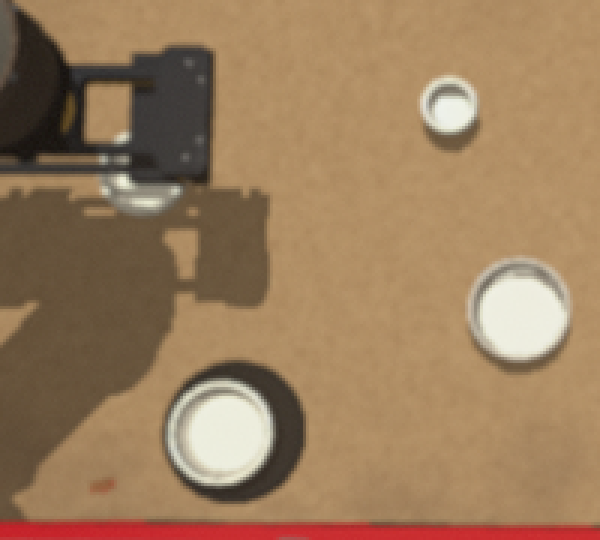

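View pics/w5.png

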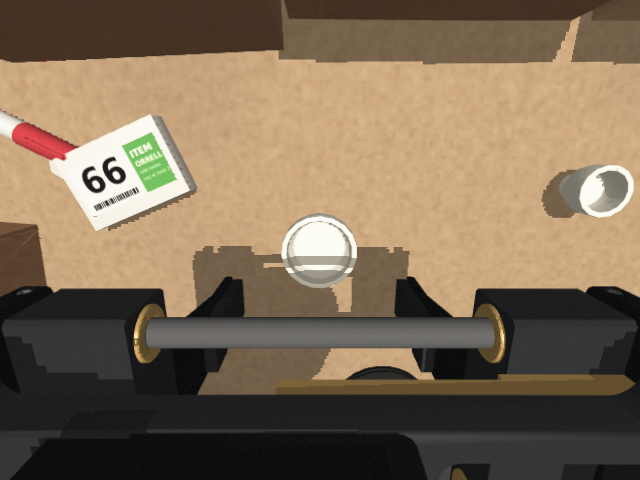

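Cover_1 stands on the mat at crop (221,433). Allowing for parallax, it is concentric with the mat to within 2 mm. Cover_2 is under the gripper, at (319,251) in the wrist view.

Request:
apply_moves(moves="0.08 0 0 0.02 0 0 0.4; 0.08 0 0 0.02 0 0 0; 0.08 0 0 0.02 0 0 0; 0.08 0 0 0.015 0 0 0; 0.08 0 0 0 0 0 0")

```text
t: 11.75
eef_pos: [0.5394, 0.3378, 0.04]
tool_rot: [3.141, 0.001, -1.567]
contact_force: [-1.0, 1.2, -0.1]
width: 0.0799
```

```bash
python3 go.py .5462 .3388 .0245
```

```text
pos [0.5394 0.3378 0.04  ] shift mm [-0.9 -6.8 15.5] turn [0.02 0.06 0.19] F [-1.   1.2 -0.1] w 0.0799
```

Request:
apply_moves(moves="0.08 -0.001 -0.007 0 0 0 0; 0.08 0 0 0.005 0 0 0; 0.08 0 0 0.005 0 0 0; 0.08 0 0 0.004 0 0 0; 0.08 0 0 0 0 0 0")

```text
t: 12.38
eef_pos: [0.5478, 0.3399, 0.0275]
tool_rot: [-3.139, 0.004, -1.567]
contact_force: [0.3, 0.8, 0.9]
width: 0.0806
```

```bash
python3 go.py .5462 .3388 .0245
```

```text
pos [0.5478 0.3399 0.0275] shift mm [1.1 1.6 3. ] turn [-0.16  0.22  0.21] F [0.3 0.8 0.9] w 0.0806
```

Request:
apply_moves(moves="0.08 0.001 0.0015 0.003 0 0 0; 0.08 0 0 0 0 0 0; 0.05 0 0 0 0 0 0; 0.05 0 0 0 0 0 0; 0.05 0 0 0 0 0 0")

```text
t: 13.0
eef_pos: [0.5464, 0.339, 0.0246]
tool_rot: [-3.138, 0.004, -1.567]
contact_force: [-0.1, -0.3, -0.2]
width: 0.0584
```

```bash
python3 go.py .5462 .3388 .0245
```

```text
pos [0.5464 0.339  0.0246] shift mm [0.2 0.2 0.1] turn [-0.19  0.23  0.22] F [-0.1 -0.3 -0.2] w 0.0584
```

Request:
apply_moves(moves="0.05 0 0 0 0 0 0; 0.05 0 0 -0.015 0 0 0; 0.05 0 0 -0.03 0 0 0; 0.05 0 0 -0.035 0 0 0; 0.05 0 0.01 -0.025 0 0 0")

```text
t: 13.62
eef_pos: [0.5355, 0.3376, 0.1327]
tool_rot: [-3.141, 0.001, -1.568]
contact_force: [0.6, 0.6, -0.8]
width: 0.0583
```

```bash
python3 go.py .3723 .2759 .11;python3 - <<'E'
from w import *
s,c,im,d=shot("w6"); print(s["eef_pos"]); z=s["eef_pos"][2]+.011;print(rim(c,d,s["eef_pos"][:2],z,.058))
E
```

```text
pos [0.5355 0.3376 0.1327] shift mm [ 61.2 163.4  22.6] turn [-0.03  0.07  0.19] F [ 0.6  0.6 -0.8] w 0.0583
[0.53552725 0.33764006 0.13270889]
(2802, array([0.5353, 0.3376]), np.float64(54.1), np.float64(0.1434), np.float64(0.1244))
```

Request:
apply_moves(moves="0.05 0.01 0.03 0 0 0 0; 0.05 0.015 0.04 0 0 0 0; 0.05 0.015 0.04 0 0 0 0; 0.05 0.012 0.03 0 0 0 0; 0.05 0.008 0.02 0 0 0 0")

```text
t: 14.3
eef_pos: [0.3736, 0.2774, 0.139]
tool_rot: [-3.131, 0.011, -1.567]
contact_force: [0.7, -0.4, -0.3]
width: 0.058
```

Request:
apply_moves(moves="0.05 0 0 0.01 0 0 0; 0.05 0 0 0 0 0 0; 0.05 0 0 0 0 0 0; 0.05 0 0 0 0 0 0; 0.05 0 0 0 0 0 0")

```text
t: 14.92
eef_pos: [0.3752, 0.2786, 0.1297]
tool_rot: [-3.128, 0.014, -1.566]
contact_force: [0.3, 0.1, -0.4]
width: 0.0583
```

```bash
python3 go.py .3723 .2759 .07;python3 - <<'E'
from w import *
s,c,im,d=shot("w7"); print(s["eef_pos"]); z=s["eef_pos"][2]+.011;print(rim(c,d,s["eef_pos"][:2],z,.058),rim(c,d,(.3723,.2759),.044,.068))
E
```

```text
pos [0.3752 0.2786 0.1297] shift mm [ 3.5  3.7 59.6] turn [-0.75  0.78  0.26] F [ 0.3  0.1 -0.4] w 0.0583
[0.37515842 0.27864381 0.12972313]
(2811, array([0.3748, 0.2784]), np.float64(54.0), np.float64(0.1405), np.float64(0.1216)) (805, array([0.3721, 0.2761]), np.float64(62.9), np.float64(0.0434), np.float64(0.1216))
```

View pics/w7.png

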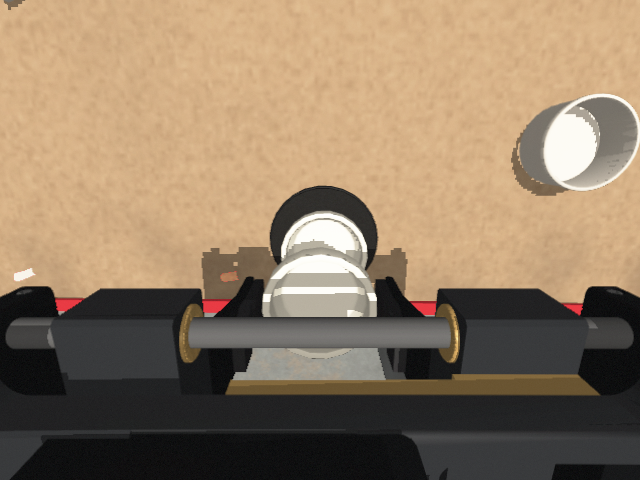

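Cover_2 is held at (320,300) above the seated cover_1 at (323,245), whose rim measures (0.3721, 0.2761) as expected.

Request:
apply_moves(moves="0.05 0.003 0.004 0 -0.7 0.8 0.2; 0.05 0 0 0.02 0 0 0; 0.05 0 0 0.02 0 0 0; 0.05 0 0 0.01 0 0 0; 0.05 0 0 0 0 0 0")

```text
t: 15.6
eef_pos: [0.3713, 0.2759, 0.079]
tool_rot: [-3.141, -0.001, -1.57]
contact_force: [-0.6, 0.6, -0.9]
width: 0.0582
```

```bash
python3 go.py .3724 .2762 .0497
```

```text
pos [0.3713 0.2759 0.079 ] shift mm [-0.3 -1.1 29.3] turn [-0.01 -0.06  0.03] F [-0.6  0.6 -0.9] w 0.0582
```

Request:
apply_moves(moves="0.05 0 -0.001 0.008 0 0 0; 0.05 0 0 0.008 0 0 0; 0.05 0 0 0.005 0 0 0; 0.05 0 0 0 0 0 0; 0.05 0 0 0 0 0 0")

```text
t: 16.23
eef_pos: [0.3731, 0.2769, 0.058]
tool_rot: [-3.14, 0.001, -1.57]
contact_force: [-0.3, -0.3, -0.3]
width: 0.058
```

```bash
python3 go.py .3724 .2762 .0497
```

```text
pos [0.3731 0.2769 0.058 ] shift mm [0.7 0.8 8.3] turn [-0.12  0.06  0.05] F [-0.3 -0.3 -0.3] w 0.058
```

Request:
apply_moves(moves="0.05 0.0007 0.0008 0.002 0 0 0; 0.05 0 0 0.002 0 0 0; 0.05 0 0 0.002 0 0 0; 0.05 0 0 0.0015 0 0 0; 0.05 0 0 0 0 0 0")

```text
t: 16.85
eef_pos: [0.3724, 0.2764, 0.0504]
tool_rot: [-3.139, 0.002, -1.57]
contact_force: [-0.0, -0.2, -0.9]
width: 0.0582
```

```bash
python3 go.py .3724 .2762 .0497
```

```text
pos [0.3724 0.2764 0.0504] shift mm [0.2 0.  0.7] turn [-0.15  0.11  0.06] F [-0.  -0.2 -0.9] w 0.0582
```

Request:
apply_moves(moves="0.05 0 0 0.001 0 0 0; 0.05 0 0 0.0005 0 0 0; 0.05 0 0 0 0 0 0; 0.05 0 0 0 0 0 0; 0.05 0 0 0 0 0 0")

```text
t: 17.48
eef_pos: [0.3727, 0.2765, 0.0495]
tool_rot: [-3.138, 0.002, -1.569]
contact_force: [-0.8, -1.2, 0.9]
width: 0.0585
```

```bash
python3 go.py .3724 .2762 .0497; python3 - <<'E'
from w import *
s,c,im,d=shot("w8"); print(s["eef_pos"]); z=s["eef_pos"][2]+.011;print(rim(c,d,s["eef_pos"][:2],z,.058),rim(c,d,(.3723,.2759),.044,.068))
E
```

```text
pos [0.3727 0.2765 0.0495] shift mm [ 0.3  0.3 -0.2] turn [-0.19  0.13  0.08] F [-0.8 -1.2  0.9] w 0.0585
[0.37269605 0.27650154 0.04954053]
(2806, array([0.3725, 0.2764]), np.float64(54.0), np.float64(0.0603), np.float64(0.0416)) (5734, array([0.3833, 0.2764]), np.float64(59.2), np.float64(0.042), np.float64(0.0416))
```

Cover_2's rim is at 60.3 mm, as expected for a seated cover given the 0.7 mm reading bias. I'm releasing it.

Request:
apply_moves(moves="0.062 0 0 0 0 0 0; 0.07 0 0 0 0 0 0; 0.08 0 0 0 0 0 0; 0.08 0 0 -0.02 0 0 0; 0.08 0 0 -0.05 0 0 0")

```text
t: 18.15
eef_pos: [0.3708, 0.2743, 0.1171]
tool_rot: [3.139, -0.006, -1.57]
contact_force: [0.4, 1.0, 0.4]
width: 0.0793
```

Request:
apply_moves(moves="0.07 0.05 -0.015 -0.01 0 0 0; 0.07 0.06 -0.015 0 0 0 0; 0.07 0.06 -0.01 0 0 0 0; 0.07 0.06 -0.01 0 0 0 0; 0.07 0.06 0 0 0 0 0")

```text
t: 18.77
eef_pos: [0.4276, -0.0165, 0.1326]
tool_rot: [-3.131, 0.004, -1.558]
contact_force: [1.1, 0.1, -0.1]
width: 0.0699
```

```bash
python3 go.py .4275 -.1136 .12; python3 - <<'E'
from w import *
s,c,im,d=shot("t3","top"); print(rim(c,d,(.3705,.274),.044,.068),rim(c,d,(.3705,.274),.061,.058))
E
```

```text
pos [ 0.4276 -0.0165  0.1326] shift mm [97.1  1.4 12.2] turn [-0.59  0.24  0.7 ] F [ 1.1  0.1 -0.1] w 0.0699
0 0
```

Request:
apply_moves(moves="0.07 0.045 0 0 -0.5 0.2 0.7; 0.07 0.045 0 0 0 0 0; 0.07 0.007 0.001 0.01 0 0 0; 0.07 0 0 0 0 0 0; 0.07 0 0 0 0 0 0")

```text
t: 19.45
eef_pos: [0.4238, -0.1229, 0.1215]
tool_rot: [3.14, -0.001, -1.582]
contact_force: [-0.0, -0.3, -0.3]
width: 0.0702
```

```bash
python3 - <<'E'
from w import *
s,c,im,d=shot("t4","top"); print(rim(c,d,(.3705,.274),.044,.068),rim(c,d,(.3705,.274),.061,.058))
cv2.imwrite("pics/t4c.png",cv2.resize(im[150:330,120:420],None,fx=2.6,fy=2.6,interpolation=3))
s,c,im,d=shot("w9"); print(rim(c,d,(.4275,-.1136),.036,.048))
E
python3 go.py .4275 -.1136 .0245
```

```text
(613, array([0.3704, 0.2747]), np.float64(63.8), np.float64(0.0432), np.float64(0.042)) (222, array([0.3707, 0.274 ]), np.float64(53.0), np.float64(0.0607), np.float64(0.0419))
(1031, array([ 0.4279, -0.1133]), np.float64(43.4), np.float64(0.0353), np.float64(0.0166))
pos [ 0.4238 -0.1227  0.1216] shift mm [-9.2 -3.8 97.1] turn [ 0.08 -0.02 -0.62] F [ 0.7  0.8 -0.3] w 0.0702
```

View pics/t4c.png

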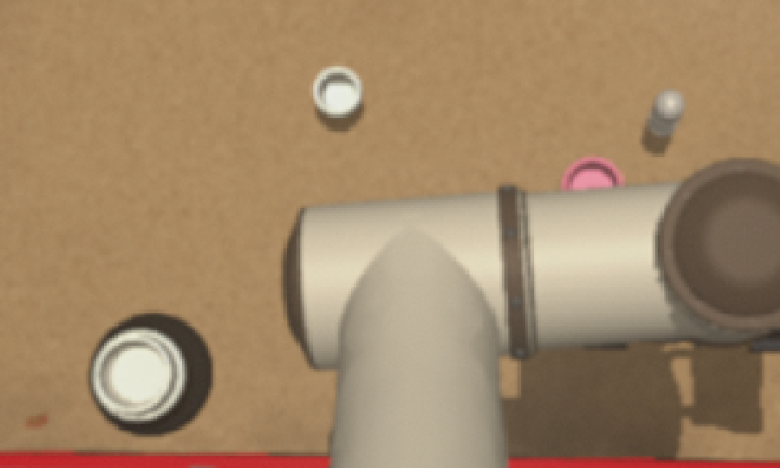

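View pics/w9.png

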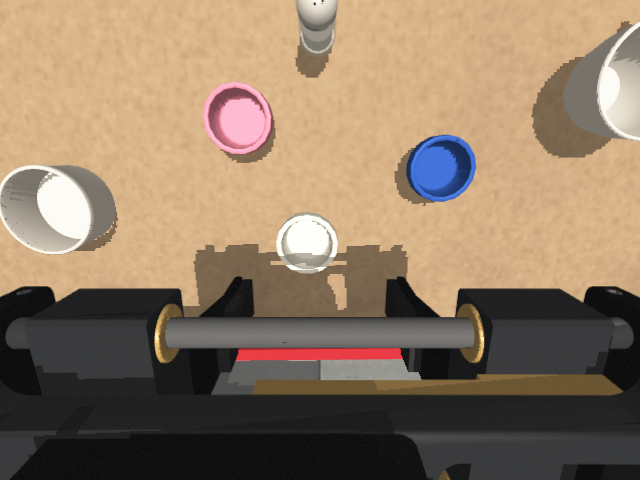

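Cover_2 is nested concentrically in cover_1, with its rim at 60.7 mm. White cover_3 is at (307,243) in the wrist view, between the pink one (238,118) and the blue one (441,168). I'm going down to (0.4279, −0.1133).

Request:
apply_moves(moves="0.07 -0.009 -0.004 0.01 0 0 -0.6; 0.07 0 0 0.02 0 0 0; 0.07 0 0 0.02 0 0 0; 0.07 0 0 0.02 0 0 0; 0.07 0 0 0.005 0 0 0")

```text
t: 20.18
eef_pos: [0.4303, -0.1086, 0.0439]
tool_rot: [-3.14, 0.0, -1.562]
contact_force: [-0.7, -0.0, 0.5]
width: 0.0701
```

```bash
python3 go.py .4279 -.1133 .0245
```

```text
pos [ 0.4303 -0.1086  0.0439] shift mm [ 4.7  2.5 19.4] turn [-0.11  0.01  0.48] F [-0.7 -0.   0.5] w 0.0701
```

Request:
apply_moves(moves="0.07 0.0045 0.0025 0 0 0 0.3; 0.07 0 0 0.005 0 0 0; 0.07 0 0 0.007 0 0 0; 0.07 0 0 0.005 0 0 0; 0.07 0 0 0 0 0 0")

```text
t: 20.8
eef_pos: [0.4292, -0.1127, 0.027]
tool_rot: [-3.137, 0.0, -1.566]
contact_force: [-1.0, 0.7, 0.7]
width: 0.07
```

```bash
python3 go.py .4279 -.1133 .0245
```

```text
pos [ 0.4292 -0.1127  0.027 ] shift mm [0.6 1.3 2.5] turn [-0.28  0.01  0.26] F [-1.   0.7  0.7] w 0.07
```

Request:
apply_moves(moves="0.07 0.0006 0.0013 0.0025 0 0 0; 0.07 0 0 0 0 0 0; 0.04 0 0 0 0 0 0; 0.04 0 0 0 0 0 0; 0.04 0 0 0 0 0 0")

```text
t: 21.42
eef_pos: [0.4282, -0.1134, 0.0247]
tool_rot: [-3.136, 0.0, -1.566]
contact_force: [-0.5, 0.5, 0.7]
width: 0.0476
```

Request:
apply_moves(moves="0.04 0 0 0 0 0 0; 0.04 0 0 -0.015 0 0 0; 0.04 0 0 -0.03 0 0 0; 0.04 0 0 -0.035 0 0 0; 0.04 -0.01 0 -0.03 0 0 0")

```text
t: 22.05
eef_pos: [0.4247, -0.1036, 0.1348]
tool_rot: [3.138, -0.0, -1.568]
contact_force: [-0.4, -0.5, -1.1]
width: 0.0477
```

```bash
python3 go.py .3724 .2762 .14;python3 - <<'E'
from w import *
s,c,im,d=shot("w10"); print(s["eef_pos"]); z=s["eef_pos"][2]+.011;print(rim(c,d,s["eef_pos"][:2],z,.048))
E
```

```text
pos [ 0.4247 -0.1036  0.1348] shift mm [-380.    51.3   -5.1] turn [ 0.18 -0.01  0.15] F [-0.4 -0.5 -1.1] w 0.0477
[ 0.42474335 -0.10364105  0.13479395]
(1959, array([ 0.4243, -0.1037]), np.float64(44.4), np.float64(0.1454), np.float64(0.1265))
```

Request:
apply_moves(moves="0.04 -0.04 0.004 0 0 0 0; 0.04 -0.055 0.005 0 0 0 0; 0.04 -0.055 0.005 0 0 0 0; 0.04 -0.055 0.006 0 0 0 0; 0.04 -0.055 0.006 0 0 0 0")

```text
t: 22.72
eef_pos: [0.4006, 0.1618, 0.1396]
tool_rot: [-3.132, 0.001, -1.574]
contact_force: [0.9, -1.0, -0.9]
width: 0.0476
```

Request:
apply_moves(moves="0.04 -0.055 0.008 0 0 0 0; 0.04 -0.04 0.006 0 0 0 0; 0.04 -0.02 0.005 0 0 0 0; 0.04 0 0 0 0 0 0; 0.04 0 0 0 0 0 0")

```text
t: 23.35
eef_pos: [0.3791, 0.2831, 0.138]
tool_rot: [-3.133, 0.0, -1.568]
contact_force: [0.1, -0.3, -0.4]
width: 0.0474
```

```bash
python3 go.py .3726 .2763 .0667
```

```text
pos [0.3791 0.2831 0.138 ] shift mm [ 6.8  7.1 71.3] turn [-0.47  0.02  0.17] F [ 0.1 -0.3 -0.4] w 0.0474
```

Request:
apply_moves(moves="0.04 0.006 0.006 0 -0.5 0 0.1; 0.04 0 0 0.02 0 0 0; 0.04 0 0 0.02 0 0 0; 0.04 0 0 0.008 0 0 0; 0.04 0 0 0 0 0 0")

```text
t: 23.98
eef_pos: [0.3727, 0.2718, 0.0897]
tool_rot: [3.14, 0.001, -1.576]
contact_force: [0.0, -0.1, -0.7]
width: 0.0474
```

```bash
python3 go.py .3726 .2763 .0667;python3 - <<'E'
from w import *
s,c,im,d=shot("w11"); print(s["eef_pos"]); z=s["eef_pos"][2]+.011;print(rim(c,d,s["eef_pos"][:2],z,.048),rim(c,d,(.3725,.2764),.061,.058))
E
```

```text
pos [0.3727 0.2718 0.0897] shift mm [-4.4  0.  23. ] turn [ 0.12  0.05 -0.3 ] F [ 0.  -0.1 -0.7] w 0.0474
[0.37266242 0.27183153 0.08971352]
(1938, array([0.3722, 0.2717]), np.float64(44.4), np.float64(0.1003), np.float64(0.0816)) (993, array([0.3729, 0.2762]), np.float64(52.6), np.float64(0.0604), np.float64(0.0816))
```

View pics/w11.png

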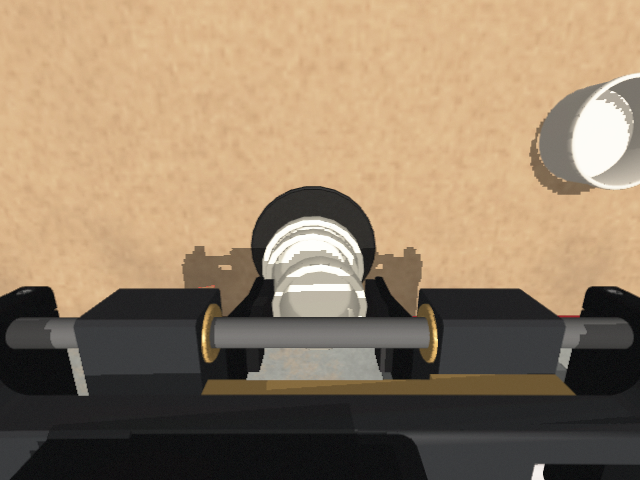

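The view shows cover_3 held at (320,295), with the nested pair behind it at (312,250). The next correction is 4.5 mm in y.

Request:
apply_moves(moves="0.04 -0.0045 0 0.004 0 0 -0.2; 0.04 0 0 0.006 0 0 0; 0.04 0 0 0.005 0 0 0; 0.04 0 0 0 0 0 0; 0.04 0 0 0 0 0 0")

```text
t: 24.65
eef_pos: [0.3735, 0.2779, 0.0754]
tool_rot: [-3.141, 0.004, -1.572]
contact_force: [-0.4, -0.3, -0.5]
width: 0.0478
```

```bash
python3 go.py .373 .2763 .0667
```

```text
pos [0.3735 0.2779 0.0754] shift mm [1.6 0.5 8.7] turn [-0.02  0.22 -0.06] F [-0.4 -0.3 -0.5] w 0.0478
```

Request:
apply_moves(moves="0.04 0.0016 0.0005 0.002 0 0 0; 0.04 0 0 0.002 0 0 0; 0.04 0 0 0.002 0 0 0; 0.04 0 0 0.002 0 0 0; 0.04 0 0 0 0 0 0")

```text
t: 25.28
eef_pos: [0.373, 0.2762, 0.067]
tool_rot: [-3.141, 0.004, -1.572]
contact_force: [0.2, -0.2, -1.1]
width: 0.0473
```

```bash
python3 go.py .373 .2763 .0667
```

```text
pos [0.373  0.2762 0.067 ] shift mm [-0.1 -0.   0.3] turn [-0.03  0.25 -0.06] F [ 0.2 -0.2 -1.1] w 0.0473
```

Request:
apply_moves(moves="0.04 0 0 0.001 0 0 0; 0.04 0 0 0.0005 0 0 0; 0.04 0 0 0 0 0 0; 0.04 0 0 0 0 0 0; 0.04 0 0 0 0 0 0")

```text
t: 25.9
eef_pos: [0.3735, 0.2763, 0.0666]
tool_rot: [-3.14, 0.004, -1.571]
contact_force: [0.3, 0.3, 3.2]
width: 0.0471
```

```bash
python3 go.py .373 .2763 .0667;python3 - <<'E'
from w import *
s,c,im,d=shot("w12"); print(s["eef_pos"]); z=s["eef_pos"][2]+.011;print(rim(c,d,s["eef_pos"][:2],z,.048))
E
```

```text
pos [0.3735 0.2763 0.0666] shift mm [ 0.   0.5 -0.1] turn [-0.09  0.25 -0.01] F [0.3 0.3 3.2] w 0.0471
[0.3734713  0.27633424 0.06664907]
(1948, array([0.373 , 0.2762]), np.float64(44.5), np.float64(0.0772), np.float64(0.0587))
```

Cover_3 is in contact (3 N), with its rim at 77.2 mm against an expected 77.3. I'm releasing it and moving on to cover_4.

Request:
apply_moves(moves="0.052 0 0 0 0 0 0; 0.06 0 0 0 0 0 0; 0.07 0 0 0 0 0 0; 0.07 0 0 -0.02 0 0 0; 0.07 0 0 -0.045 0 0 0")

```text
t: 26.58
eef_pos: [0.3719, 0.2744, 0.1293]
tool_rot: [3.138, -0.002, -1.572]
contact_force: [-0.3, 0.7, 1.3]
width: 0.0695
```

Request:
apply_moves(moves="0.06 0.02 -0.04 0 0 0 0; 0.06 0.035 -0.05 0 0 0 0; 0.06 0.035 -0.05 0 0 0 0; 0.06 0.035 -0.05 0 0 0 0; 0.06 0.018 -0.03 0 0 0 0")

```text
t: 27.2
eef_pos: [0.6, 0.1326, 0.1339]
tool_rot: [-3.136, 0.007, -1.563]
contact_force: [0.5, 0.9, 0.8]
width: 0.0599
```

Request:
apply_moves(moves="0.06 0 0 0.01 0 0 0; 0.06 0 0 0 0 0 0; 0.06 0 0 0 0 0 0; 0.06 0 0 0 0 0 0; 0.06 0 0 0 0 0 0")

```text
t: 27.82
eef_pos: [0.5992, 0.1329, 0.1228]
tool_rot: [-3.138, 0.006, -1.563]
contact_force: [-0.4, -0.8, -0.1]
width: 0.0596
```

```bash
python3 - <<'E'
from w import *
s,c,im,d=shot("t5","top"); print(rim(c,d,(.3705,.274),.044,.068),rim(c,d,(.3705,.274),.061,.058),rim(c,d,(.3705,.274),.078,.048))
s,c,im,d=shot("w13"); print(rim(c,d,(.593,.1325),.036,.038))
E
python3 go.py .593 .1325 .0245
```

```text
(99, array([0.3739, 0.2651]), np.float64(45.5), np.float64(0.044), np.float64(nan)) (61, array([0.3715, 0.272 ]), np.float64(50.0), np.float64(0.0609), np.float64(nan)) 14
(769, array([0.5943, 0.133 ]), np.float64(33.5), np.float64(0.0352), np.float64(0.0166))
pos [0.5993 0.1328 0.1228] shift mm [ 0.8  6.7 98.2] turn [-0.23  0.37  0.42] F [0.8 0.1 0.2] w 0.0601
  return _methods._mean(a, axis=axis, dtype=dtype,
  ret = ret.dtype.type(ret / rcount)
```

View pics/w13.png

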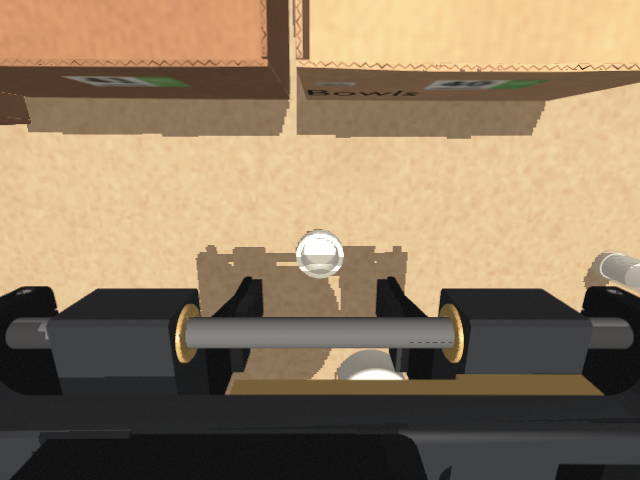

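Cover_4 is at (320,253) in the wrist view, measured at (0.5943, 0.133). The box front at v≈100 is well clear of the gripper.

Request:
apply_moves(moves="0.06 0 0.005 0.01 -0.2 0.3 0.4; 0.06 0 0 0.02 0 0 0; 0.06 0 0 0.02 0 0 0; 0.06 0 0 0.02 0 0 0; 0.06 0 0 0.005 0 0 0")

```text
t: 28.55
eef_pos: [0.5923, 0.1331, 0.0442]
tool_rot: [3.141, 0.0, -1.572]
contact_force: [-0.7, 0.2, 0.2]
width: 0.0603
```

```bash
python3 go.py .5943 .133 .0245
```

```text
pos [0.5923 0.1331 0.0442] shift mm [ 0.1 -2.  19.7] turn [ 0.05  0.03 -0.04] F [-0.7  0.2  0.2] w 0.0603
```

Request:
apply_moves(moves="0.06 0 -0.002 0 0 0 0; 0.06 0 0 0.005 0 0 0; 0.06 0 0 0.007 0 0 0; 0.06 0 0 0.006 0 0 0; 0.06 0 0 0 0 0 0")

```text
t: 29.18
eef_pos: [0.5952, 0.1335, 0.0264]
tool_rot: [-3.14, 0.001, -1.571]
contact_force: [0.2, -0.8, 0.2]
width: 0.0601
```

```bash
python3 go.py .5943 .133 .0245
```

```text
pos [0.5952 0.1335 0.0264] shift mm [0.5 0.9 1.9] turn [-0.08  0.07 -0.03] F [ 0.2 -0.8  0.2] w 0.0601
```

Request:
apply_moves(moves="0.06 0.0005 0.0009 0.002 0 0 0; 0.06 0 0 0 0 0 0; 0.03 0 0 0 0 0 0; 0.03 0 0 0 0 0 0; 0.03 0 0 0 0 0 0")

```text
t: 29.8
eef_pos: [0.5947, 0.1331, 0.0249]
tool_rot: [-3.139, 0.002, -1.571]
contact_force: [-0.9, 0.0, -0.0]
width: 0.0378
```

Request:
apply_moves(moves="0.03 0 0 0 0 0 0; 0.03 0 0 -0.015 0 0 0; 0.03 0 0 -0.035 0 0 0; 0.03 0 0 -0.04 0 0 0; 0.03 0 0.01 -0.035 0 0 0")

```text
t: 30.42
eef_pos: [0.5832, 0.1321, 0.1529]
tool_rot: [3.139, -0.001, -1.572]
contact_force: [0.3, 0.0, -0.6]
width: 0.0361
```

```bash
python3 go.py .373 .2763 .14;python3 - <<'E'
from w import *
s,c,im,d=shot("w14"); print(s["eef_pos"]); z=s["eef_pos"][2]+.011;print(rim(c,d,s["eef_pos"][:2],z,.038))
E
```

```text
pos [0.5832 0.1321 0.1529] shift mm [-144.   210.3   13.3] turn [ 0.14 -0.06 -0.05] F [ 0.3  0.  -0.6] w 0.0361
[0.58319676 0.13210306 0.15292093]
(1538, array([0.5834, 0.1321]), np.float64(33.6), np.float64(0.1633), np.float64(0.1444))
```

Request:
apply_moves(moves="0.03 -0.02 0.03 0 0 0 0; 0.03 -0.035 0.05 0 0 0 0; 0.03 -0.035 0.05 0 0 0 0; 0.03 -0.03 0.045 0 0 0 0; 0.03 -0.02 0.03 0 0 0 0")

```text
t: 31.1
eef_pos: [0.378, 0.2766, 0.1639]
tool_rot: [-3.125, 0.01, -1.575]
contact_force: [-0.4, 0.2, -0.4]
width: 0.0364
```

Request:
apply_moves(moves="0.03 0 0 0 0 0 0; 0.03 0 0 0 0 0 0; 0.03 0 0 0 0 0 0; 0.03 0 0 0 0 0 0; 0.03 0 0 0 0 0 0")

```text
t: 31.72
eef_pos: [0.3784, 0.2768, 0.166]
tool_rot: [-3.122, 0.013, -1.574]
contact_force: [0.1, 0.8, -0.9]
width: 0.0365
```

```bash
python3 go.py .373 .2763 .0837;python3 - <<'E'
from w import *
s,c,im,d=shot("w15"); print(s["eef_pos"]); z=s["eef_pos"][2]+.011;print(rim(c,d,s["eef_pos"][:2],z,.038),rim(c,d,(.373,.2763),.078,.048))
E
```

```text
pos [0.3784 0.2768 0.166 ] shift mm [ 1.6  6.9 82.2] turn [-1.1   0.73 -0.19] F [ 0.1  0.8 -0.9] w 0.0365
[0.37835023 0.27682976 0.16600561]
(1562, array([0.3784, 0.2766]), np.float64(33.5), np.float64(0.1765), np.float64(0.1573)) (669, array([0.3729, 0.2764]), np.float64(43.2), np.float64(0.0774), np.float64(0.1572))
```

View pics/w15.png

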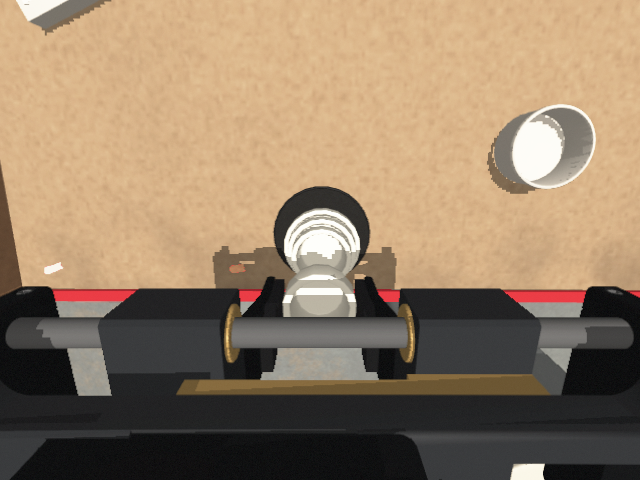

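Cover_4 is held at (320,290), and the three nested rims are concentric at (322,243). I'm lowering to TCP (0.3729, 0.2764).

Request:
apply_moves(moves="0.03 0.001 0.006 0 -1.1 0.7 -0.2; 0.03 0 0 0.02 0 0 0; 0.03 0 0 0.02 0 0 0; 0.03 0 0 0.015 0 0 0; 0.03 0 0 0 0 0 0")

```text
t: 32.4
eef_pos: [0.3719, 0.2759, 0.1095]
tool_rot: [3.139, -0.001, -1.571]
contact_force: [0.1, 0.1, -0.2]
width: 0.0363
```

```bash
python3 go.py .3729 .2764 .0838
```

```text
pos [0.3719 0.2759 0.1095] shift mm [-0.6 -1.1 25.7] turn [ 0.17 -0.08 -0.01] F [ 0.1  0.1 -0.2] w 0.0363
```

Request:
apply_moves(moves="0.03 -0.0005 -0.001 0.006 0 0 0; 0.03 0 0 0.006 0 0 0; 0.03 0 0 0.005 0 0 0; 0.03 0 0 0 0 0 0; 0.03 0 0 0 0 0 0")

```text
t: 33.02
eef_pos: [0.3737, 0.2774, 0.093]
tool_rot: [3.14, 0.001, -1.571]
contact_force: [0.1, 0.8, 0.1]
width: 0.0364
```

```bash
python3 go.py .3729 .2764 .0838
```

```text
pos [0.3737 0.2774 0.093 ] shift mm [1.  0.8 9.2] turn [0.08 0.05 0.02] F [0.1 0.8 0.1] w 0.0364
```

Request:
apply_moves(moves="0.03 0.001 0.0008 0.002 0 0 0; 0.03 0 0 0.002 0 0 0; 0.03 0 0 0.002 0 0 0; 0.03 0 0 0.002 0 0 0; 0.03 0 0 0 0 0 0")

```text
t: 33.65
eef_pos: [0.3729, 0.2765, 0.0848]
tool_rot: [3.141, 0.001, -1.571]
contact_force: [-0.6, 0.4, -0.0]
width: 0.0363
```

```bash
python3 go.py .3729 .2764 .0838
```

```text
pos [0.3729 0.2765 0.0848] shift mm [0.1 0.  1. ] turn [0.05 0.08 0.02] F [-0.6  0.4 -0. ] w 0.0363
```

Request:
apply_moves(moves="0.03 0 0 0.001 0 0 0; 0.03 0 0 0.001 0 0 0; 0.03 0 0 0 0 0 0; 0.03 0 0 0 0 0 0; 0.03 0 0 0 0 0 0")

```text
t: 34.28
eef_pos: [0.3737, 0.2771, 0.0838]
tool_rot: [-3.141, 0.003, -1.57]
contact_force: [-0.1, 0.3, 1.1]
width: 0.0367
```

```bash
python3 go.py .3729 .2764 .0838;python3 - <<'E'
from w import *
s,c,im,d=shot("w16"); print(s["eef_pos"]); z=s["eef_pos"][2]+.011;print(rim(c,d,s["eef_pos"][:2],z,.038))
E
```

```text
pos [0.3737 0.2771 0.0838] shift mm [0.7 0.8 0. ] turn [-0.05  0.15  0.06] F [-0.1  0.3  1.1] w 0.0367
[0.37367877 0.27712891 0.08382501]
(1543, array([0.3739, 0.2771]), np.float64(33.5), np.float64(0.0943), np.float64(0.0756))
```

Request:
apply_moves(moves="0.03 0 0 -0.002 0 0 0; 0.03 0.0007 0.001 0 0 0 0; 0.03 0 0 0 0 0 0; 0.03 0 0 0.001 0 0 0; 0.03 0 0 0.001 0 0 0")

```text
t: 34.95
eef_pos: [0.3726, 0.2764, 0.0838]
tool_rot: [-3.141, 0.002, -1.57]
contact_force: [0.2, -1.0, 6.1]
width: 0.0366
```

```bash
python3 go.py .3729 .2764 .0838;python3 - <<'E'
from w import *
s,c,im,d=shot("w17"); print(s["eef_pos"]); z=s["eef_pos"][2]+.011;print(rim(c,d,s["eef_pos"][:2],z,.038))
E
```

```text
pos [0.3726 0.2764 0.0838] shift mm [-0.  -0.3 -0. ] turn [-0.04  0.14  0.07] F [ 0.2 -1.   6.1] w 0.0366
[0.37255834 0.27635062 0.08375688]
(1539, array([0.3728, 0.2763]), np.float64(33.5), np.float64(0.0942), np.float64(0.0756))
```

Cover_4 is seated (6 N contact) and centred at (0.3728, 0.2763). I'm releasing it and moving clear.

Request:
apply_moves(moves="0.042 0 0 0 0 0 0; 0.05 0 0 0 0 0 0; 0.06 0 0 0 0 0 0; 0.06 0 0 -0.02 0 0 0; 0.06 0 0 -0.05 0 0 0")

```text
t: 35.62
eef_pos: [0.3707, 0.2739, 0.1513]
tool_rot: [3.136, -0.006, -1.57]
contact_force: [0.6, 0.7, -0.6]
width: 0.0593
```

Request:
apply_moves(moves="0.06 0.05 0 -0.03 0 0 0; 0.06 0.06 -0.01 -0.01 0 0 0; 0.06 0.06 -0.01 0 0 0 0; 0.06 0.06 -0.01 0 0 0 0; 0.06 0.06 0 0 0 0 0")

```text
t: 36.25
eef_pos: [0.4056, -0.0179, 0.1982]
tool_rot: [-3.135, 0.002, -1.56]
contact_force: [0.7, 0.6, -0.2]
width: 0.06
```

Request:
apply_moves(moves="0.06 0.05 0 0 0 0 0; 0.06 0.05 0 0 0 0 0; 0.06 0 0 0 0 0 0; 0.06 0 0 0 0 0 0; 0.06 0 0 0 0 0 0")

```text
t: 36.88
eef_pos: [0.4052, -0.1237, 0.1979]
tool_rot: [-3.134, 0.003, -1.566]
contact_force: [0.9, 0.5, 0.2]
width: 0.0599
```

```bash
python3 - <<'E'
from w import *
s,c,im,d=shot("t6","top"); print(s["t"],s["eef_pos"])
for z,D in((.044,.068),(.061,.058),(.078,.048),(.095,.038)): print(rim(c,d,(.3705,.274),z,D))
print("ram",rim(c,d,(.4541,.0821),.036,.068))
a=cv2.resize(im[150:330,100:300],None,fx=2,fy=2,interpolation=3)
s,c,im,d=shot("s6","side"); b=cv2.resize(im[150:330,170:370],None,fx=2,fy=2,interpolation=3)
cv2.imwrite("pics/fin.png",np.hstack([a,b]))
E
```

```text
36.875 [ 0.40520396 -0.1236543   0.19789348]
(210, array([0.3703, 0.2745]), np.float64(63.7), np.float64(0.044), np.float64(0.0771))
(173, array([0.3708, 0.2748]), np.float64(54.0), np.float64(0.0607), np.float64(0.077))
(296, array([0.371, 0.275]), np.float64(44.3), np.float64(0.0774), np.float64(0.077))
(142, array([0.3703, 0.2739]), np.float64(33.4), np.float64(0.0946), np.float64(0.0771))
ram 0
```

View pics/fin.png

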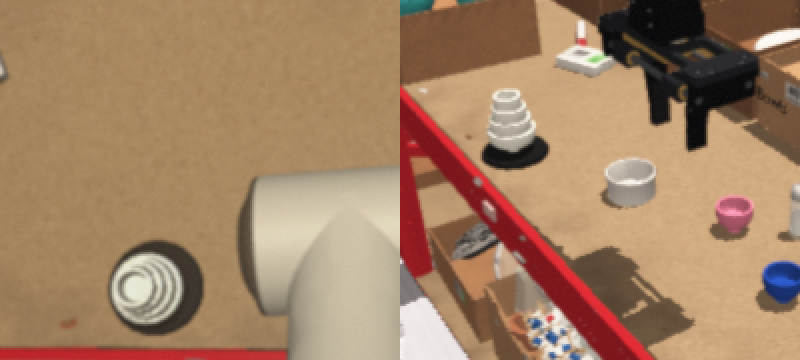

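View pics/s6.png

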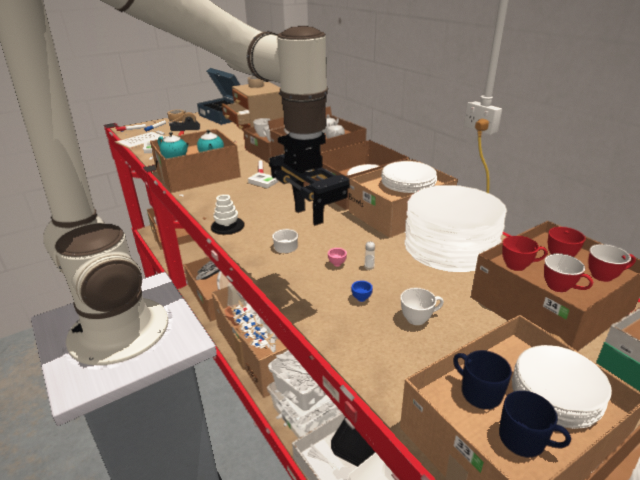

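The side view shows the upright four-tier stack on the mat at (225,212). The ramekin (285,241), shaker (370,255) and cup (418,306) are where they were at the start. The rims are at 44, 61, 77 and 95 mm with centres within about 1 mm of each other, and the gripper is clear.

```bash
python3 -c "
from station import *
print(hand_in())"
```

```text
the job is handed in; nothing more can be done
None
```

The four white covers are nested upright on the black mat, widest at the bottom and narrowest on top. Everything is released, and I handed the job in at about 37 s with the gripper well clear.

- **Stack:** in the last top view the rims sit at 44.0, 60.7, 77.4 and 94.6 mm, against the expected 44, 61, 78 and 95. Their centres lie within about 1.3 mm of each other.
- **Position on the mat:** the stack centre is about 1–2 mm from the mat centre in the top view. The cameras disagreed on the mat centre by several mm in y: wrist 0.278, top 0.274, side 0.269. I set the target from the top view, shifted about 1 mm towards the wrist value, and checked the result in the top view.
- **Bystanders:** the ramekin, shaker and cup, and the pink and blue look-alikes, were at their starting pixels in the last side view. The depth re-check of the ramekin from above gave no reading because the arm hid it.
- **Forces:** the highest reading I saw was about 6 N, when seating cover_4.

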